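Shut the balance and start its self-calibration

ROBOT

A 6-joint arm with a two-finger parallel gripper is mounted at the origin on the work surface. World frame = base frame: x ahead of the robot, y to its left, z up, the work surface at z = 0. Lengths are in mm, angles in degrees, forces in N, time in s.
With the tool pointing down it reaches from about 300 to 850 mm from the base axis. Payload 4.2 kg.
Tool frame: the origin (TCP) lies midway between the tips of the shut fingers; the grasp point (between the pads) lies 19 mm behind it (env.tcp_to_grasp is the distance from the TCP to the grasp point, in mm); z points along the fingers, x is the direction in which the jaws open and shut, and the axes are right-handed (so a half turn about z gives the same grasp; the last joint's range is limited). The gripper opens to 91 mm and grips with 3 to 60 N. Pads are 32 mm wide; open, the fingers measure 118 mm over their backs; the gripper's body (76 mm by 178 mm) begins 60 mm behind the grasp point.
Start: joints at [74.427, 18.312, 89.639, -0, 72.044, -1.146], TCP at [143.261, 556.884, 213.976] pointing down, gripper open.
Joint ranges: [-177.97, 177.97], [-48.28, 115.42], [12.27, 149.76], [-77.06, 257.06], [2.81, 150.46], [-146.56, 146.56]. Speed limits (degrees/s): [147.25, 147.25, 180, 180, 180, 180].

INTERFACE

Orientations are given as [roll, pitch, yaw] about the fixed x, y, z axes, in that order (R = Rz(yaw) Ry(pitch) Rx(roll)).
In Python, from workcell import env gives the robot as it stands.
- The arm moves only by the tool drive_tool, never from a script. Its argument "motion" is a list of rows, each a list of 2 entries, a list of its own where there are three numbers: the shift along the world's x, y, z in m, then the turn, a rotation vector about the world's x, y, z in rad. In form: [[[dx, dy, dz], [wx, wy, wz]], ...]. A call has exactly 10 rows; each row shifts and turns the commanded pose from where the row before left it; what a row does not reach is not made up. A row lasts 1/12 s, in which the tool goes at most 41.7 mm and 7.16 degrees, less where a joint would pass 70% of its speed; a pose out of reach is approached as far as the arm can. A call is refused whole if a number of a shift passes 0.0417 or a number of a turn 0.125, either way. A call with a gripper value outside its range is refused whole. "claw" is the opening, from 0 (shut) to 1 (fully open), set as the call begins (left out, the last holds). The fingers move at their own pace and stop on an object; "force" is the grip in N (left out, the last holds). Time passes only in rows, so rows that do not move let the fingers close, or fill a call up. It gives the time, the measured TCP pose, the force and the opening at its end, in the units of the state.
- env.state(): the state, without advancing time (a new reading comes with each control period).
- env.grab_frame(name): name is "scene" or "top"; returns the picture (384x512x3 uint8, red, green, blue); there is no depth.
- env.camera_params(name): a dict with "fov_y" (degrees; the focal length in pixels is half the picture's height over the tangent of half this angle, whatever the lens; pixels are square), "cx", "cy" (the principal point, pixels), "pose" (4x4, takes a point from camera to world coordinates). Camera axes: x right, y down, z forward; pixel columns grow to the right and rows downward; lengths in mm; the calibration is good to about 2 mm. A picture is of the moment at which its call begins. camera_params takes no time and is no camera call.
- env.job_done(): hands the job in, once; it reports no verdict.
The state is a dict: "time_s": time; "qpos": joint angles; "qvel": joint speeds; "effort": joint torques, N m; "ee_pos": TCP position; "ee_rot": TCP orientation; "force": force on the tool from outside, world axes, zero at the start; "torque": the same for the moment, N m; "gripper_width": finger opening in mm.
Only numpy, scipy, OpenCV 4.12 (cv2) and the standard library are available. Lean on these libraries where they do the work, as an engineer would, in place of code of your own. Each camera call takes 0.05 s, during which the arm holds its last target.

TASK

Get the lab balance ready for the next group: push its glass top lid fully shut by the black bar on it, then press the two blue keys together, one fingertip on each, hold both fully down for at least three seconds to start the self-calibration, and let them come up again. Only push and press: do not pinch the bar, press one blue key alone, press the orange on/off key, press the pan, or shift anything standing around the balance.

Things in the scene. Friction and masses are not known exactly. Their poses are not given: they have to be found in the camera images.
- balance: white laboratory balance, 345 mm deep, 210 mm wide, fixed; origin at bench height under its middle; x axis from its front (keys) to its back, y to its left, z up. Key deck 55 mm above the bench; 27 mm behind the key centres a tilted display begins, 82 mm tall; 90 mm behind them the glass chamber's front pane; chamber and rear housing 155 mm tall, lid guide rails 165 mm
- lid (a joint): flat clear glass lid on the weighing chamber, 155 x 156 x 4 mm, upper face 161 mm above the bench; it slides level between guide rails along the balance's x and cannot be lifted. In m: 0 = fully shut against its front stop, up to 0.07 slid back; stays where left, takes about 1.2 N to slide
- grip (a point): centre, half-way up, of the black bar standing on the lid near its front edge: 70 mm wide (balance's y), 12 mm thick (balance's x), 20 mm tall, top 181 mm above the bench. Pushing its rear face toward the balance's front (-x) shuts the lid. Nothing else stands on the lid behind the bar
- key_left_top (a point): centre of the top of the left blue key (24 mm along balance x, 22 mm along y), 9 mm proud of the deck, 64 mm above the bench when up; moves with the key. Left as seen from the front (balance's +y side); the blue keys' centres are 60 mm apart along y; keys and bar lie symmetric about the balance's x axis
- key_right_top (a point): the same for the right blue key, on the balance's -y side
- key_left (a joint): how far the left blue key is pressed straight down, m: 0 up, 0.005 fully down on its stop; a spring returns it: 1 N to start it, 3 N fully down
- key_right (a joint): the same for the right blue key
- key_power_top (a point): centre of the top of the small round orange on/off key, 14 mm across, half-way between the blue keys, 5 mm proud of the deck
- key_power (a joint): how far the orange on/off key is pressed, m: 0 up, 0.003 fully down; sprung
- pan (a joint): steel weighing pan inside the glass chamber, 84 mm across, empty; how far it is pressed down, m: 0 unloaded, 0.002 on its stop
- weight: brass calibration weight with a knob, 28 mm across, 48 mm tall, loose; origin under its centre
- funnel: yellow plastic funnel standing mouth down, 72 mm across, 85 mm tall, loose; origin under its centre
- beaker: empty clear glass beaker, 72 mm across, 92 mm tall, loose; origin under its centre
- dish: open clear petri dish, 90 mm across, 14 mm tall, loose; origin under its centre
- magnet_a: blue and red bar magnet lying flat, 48 x 13 x 10 mm, loose; origin under its centre, x along it
- magnet_b: second blue and red bar magnet lying flat, 48 x 13 x 10 mm, loose; origin under its centre, x along it
- tweezers: steel tweezers lying flat, 110 x 16 x 6 mm, loose; origin under their centre, x along them

How it is judged:
By the outcome, as a careful person would: the job done as asked, in the order asked, and still so for the second after the job is handed in, with the robot touching nothing.
It also fails if it takes over 51 s, if anything falls off the work surface, if the arm or the gripper's body presses on something with over 40 N, if the wrist force passes 120 N, or if a joint passes its speed limit or range.

## Working session

There is one attempt and no reset: what is moved stays moved. The work goes in short steps, Python scripts to look and compute and a tool call to move; the robot and the scene stay as the last step left them, time stands still between calls to the robot, and variables do not carry over. Pictures are saved under pics/ and viewed, and the job is handed in when it is done.

Besides the shell and the picture viewer there is one more tool, called after "Emit:" as name([rows], argument=value, ...), one row to a line, values as JSON. drive_tool: Moves the arm, as the interface text tells. Its arguments: {"type":"object","properties":{"motion":{"type":"array","items":{"type":"array"}},"claw":{"type":"number"},"force":{"type":"number"}},"required":["motion"]}

```bash
mkdir -p pics; ls
python3 - <<'E'
from workcell import env
import cv2,numpy as np
s=env.state(); print(s)
for n in("scene","top"):
    im=env.grab_frame(n); cv2.imwrite(f"pics/{n}0.png",im[...,::-1]); np.save(f"pics/{n}0.npy",im)
    p=env.camera_params(n);print(n,p)
E
```

```text
pics
{'time_s': 0.0, 'qpos': array([ 7.44280366e+01,  1.83539711e+01,  8.97049715e+01,  8.17013566e-05,
        7.20412206e+01, -1.14477248e+00]), 'qvel': array([-0.06600604, -0.07752095, -0.02336188,  0.00466681,  0.07975057,
       -0.05428911]), 'effort': array([ 4.47019256e-04, -4.12472212e+01, -2.31968379e+01,  7.27907242e-02,
        4.57608956e-02, -1.33771709e-04]), 'ee_pos': array([143.12091492, 556.41208303, 213.10661484]), 'ee_rot': array([-1.79997921e+02,  1.00141667e-01,  7.55727856e+01]), 'force': array([-0.36774453, -0.04868224,  0.00114177]), 'torque': array([0.00916684, 0.0163119 , 0.01143078]), 'gripper_width': 90.66472632574946}
scene {'fov_y': 47.64632545140394, 'cx': 253.45866430610286, 'cy': 192.07947249635305, 'pose': array([[ 7.08512665e-01,  4.61731185e-01, -5.33679788e-01,
         1.04802507e+03],
       [ 7.05573108e-01, -4.49258052e-01,  5.48027182e-01,
        -4.56809600e+02],
       [ 1.32812981e-02, -7.64834306e-01, -6.44090127e-01,
         7.13595557e+02],
       [ 0.00000000e+00,  0.00000000e+00,  0.00000000e+00,
         1.00000000e+00]])}
top {'fov_y': 52.06645585182267, 'cx': 256.2065973490889, 'cy': 192.34334842745986, 'pose': array([[-2.30029107e-02, -9.93649591e-01,  1.10142438e-01,
         4.25225144e+02],
       [-9.99681036e-01,  2.17127357e-02, -1.28989572e-02,
         8.20864278e+01],
       [ 1.04255499e-02, -1.10404020e-01, -9.93832109e-01,
         1.16434433e+03],
       [ 0.00000000e+00,  0.00000000e+00,  0.00000000e+00,
         1.00000000e+00]])}
```

View pics/scene0.png

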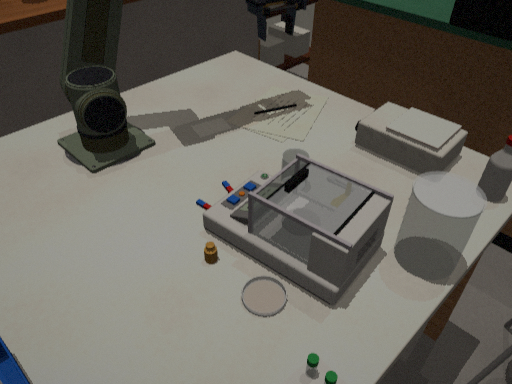

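View pics/top0.png

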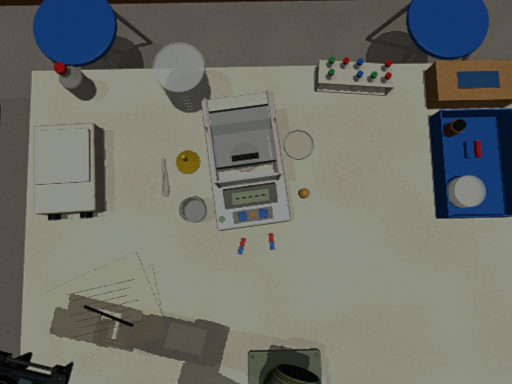

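Run:
```python
import cv2
t=cv2.imread("pics/top0.png")[80:270,150:330]; cv2.imwrite("pics/t0z.png",cv2.resize(t,None,fx=3.15,fy=3.15,interpolation=cv2.INTER_CUBIC))
t=cv2.imread("pics/scene0.png")[140:320,190:400]; cv2.imwrite("pics/s0z.png",cv2.resize(t,None,fx=3.3,fy=3.3,interpolation=cv2.INTER_CUBIC))
```

```text
(no output)
```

View pics/t0z.png

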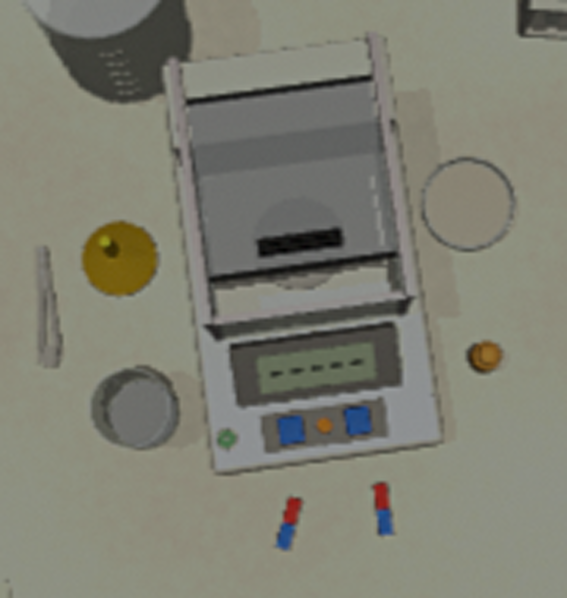

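View pics/s0z.png

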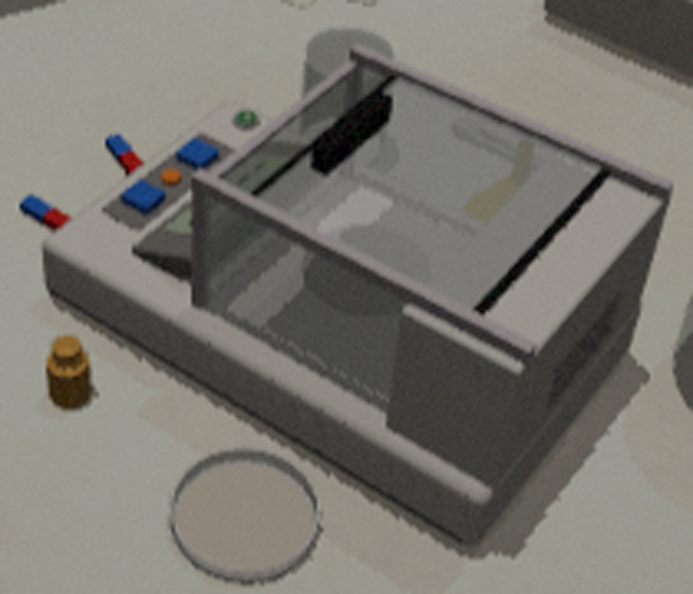

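```bash
cat > h.py <<'E'
from workcell import env
import numpy as np, cv2
def ray(n,uv):
    p=env.camera_params(n); f=192/np.tan(np.radians(p["fov_y"]/2)); P=p["pose"]
    d=P[:3,:3]@np.array([(uv[0]-p["cx"])/f,(uv[1]-p["cy"])/f,1.]); return P[:3,3],d/np.linalg.norm(d)
def plane(n,uv,z):
    o,d=ray(n,uv); return o+d*(z-o[2])/d[2]
def tri(a,b):
    o1,d1=ray("top",a);o2,d2=ray("scene",b)
    s=np.linalg.lstsq(np.c_[d1,-d2],o2-o1,rcond=None)[0]
    p,q=o1+d1*s[0],o2+d2*s[1]; return (p+q)/2,np.linalg.norm(p-q)
def blobs(im,m,roi,amin=6):
    k=np.zeros(m.shape,np.uint8);x0,y0,x1,y1=roi;k[y0:y1,x0:x1]=m[y0:y1,x0:x1]
    n,l,st,c=cv2.connectedComponentsWithStats(k,connectivity=4)
    return [(c[i].round(2),st[i].tolist()) for i in range(1,n) if st[i,4]>=amin]
def masks(im):
    h=cv2.cvtColor(im,cv2.COLOR_RGB2HSV);H,S,V=[h[...,i].astype(int) for i in range(3)]
    return dict(blue=((H>100)&(H<125)&(S>130)),orange=((H>5)&(H<18)&(S>150)),black=(V<42))
E
python3 - <<'E'
from h import *
for n,r in(("top",(205,90,290,260)),("scene",(190,150,330,250))):
    im=np.load(f"pics/{n}0.npy")
    for k,m in masks(im).items():
        for b in blobs(im,m,r): print(n,k,b)
E
```

```text
top blue (array([263.02, 212.87]), [259, 209, 9, 9, 63])
top blue (array([241.81, 215.98]), [238, 212, 8, 9, 58])
top blue (array([271.56, 244.92]), [270, 242, 4, 7, 25])
top blue (array([240.04, 249.62]), [238, 246, 5, 8, 26])
top orange (array([252.4, 214.6]), [251, 213, 4, 4, 15])
top black (array([238.28, 108.12]), [209, 104, 59, 9, 69])
top black (array([244.5, 156.5]), [232, 153, 26, 8, 134])
top black (array([245.9 , 164.42]), [217, 160, 59, 10, 106])
top black (array([218.17, 185.  ]), [217, 184, 3, 3, 6])
scene blue (array([224.88, 183.58]), [222, 181, 7, 7, 26])
scene blue (array([249.4 , 186.19]), [244, 182, 12, 9, 70])
scene blue (array([233.06, 199.29]), [227, 195, 13, 10, 80])
scene blue (array([200.  , 202.46]), [196, 199, 9, 8, 37])
scene orange (array([241.38, 193.43]), [239, 192, 6, 4, 21])
scene black (array([294.02, 180.02]), [268, 163, 42, 35, 331])
scene black (array([241.22, 219.76]), [232, 217, 16, 7, 55])
```

Run:
```python
from h import *
np.set_printoptions(precision=1,suppress=True)
print("L",tri((241.81,215.98),(249.4,186.19)),plane("top",(241.81,215.98),64),plane("scene",(249.4,186.19),64))
print("R",tri((263.02,212.87),(233.06,199.29)),plane("top",(263.02,212.87),64),plane("scene",(233.06,199.29),64))
print("O",tri((252.4,214.6),(241.38,193.43)),plane("top",(252.4,214.6),60))
# bar: min-area rect in top; 
im=np.load("pics/top0.npy"); m=masks(im)["black"]; k=np.zeros(m.shape,np.uint8);k[152:162,230:260]=m[152:162,230:260]
n,l,st,c=cv2.connectedComponentsWithStats(k,connectivity=4);i=1+st[1:,4].argmax()
r=cv2.minAreaRect(np.argwhere(l==i)[:,::-1].astype(np.float32));print(r)
for p in cv2.boxPoints(r):print(p,plane("top",p,181))
print(plane("top",c[i],181),plane("top",c[i],171))
# balance outline corners top (eye): front-left deck, front-right
for p in((218,229.5),(290,220),(217,184),(280,176)):print(p,plane("top",p,55 ))
s=np.load("pics/scene0.npy");k=masks(s)["black"].astype(np.uint8)
print('\n'.join(''.join('#' if v else '.' for v in row[265:315]) for row in k[160:200]))
```

```text
L (array([482. , 109.9,  57.3]), np.float64(0.4073586953706249)) [481.6 109.6  64. ] [487.9 104.3  64. ]
R (array([489.4,  49.9,  57. ]), np.float64(0.2280109859367077)) [488.9  50.1  64. ] [495.4  44.6  64. ]
O (array([485.4,  80.1,  54.4]), np.float64(0.49983392946102917)) [485.   79.9  60. ]
((244.50001525878906, 156.50001525878906), (5.085423946380615, 25.675188064575195), 82.87498474121094)
[231.4 155.6] [629.6 130.1 181. ]
[256.9 152.4] [636.5  65.1 181. ]
[257.6 157.4] [623.4  63.8 181. ]
[232.1 160.6] [616.6 128.7 181. ]
[626.5  97.  181. ] [628.6  97.1 171. ]
(218, 229.5) [445.6 177.3  55. ]
(290, 220) [467.6 -25.8  55. ]
(217, 184) [574.5 178.6  55. ]
(280, 176) [593.6  -1.3  55. ]
..................................................
..................................................
..................................................
..........................................###.....
..........................................##......
........................................###.......
.......................................###........
......................................###.
[... 940 characters left out ...]
..###..###########...................
..............###...##########....................
.............###....#########.....................
............###.....########......................
...........###.....########.......................
..........##.........####.........................
........###............#..........................
.......###........................................
......###.........................................
.....###..........................................
....##............................................
...##.............................................
..#...............................................
..................................................
```

Run:
```python
from h import *
np.set_printoptions(precision=1,suppress=True)
print(tri((231.1,155.2),(308.3,169.3)))
c=np.array([628.5,97.2]);m=np.array([485.2,79.9])
print("yaw",np.degrees(np.arctan2(*(c-m)[::-1])),np.linalg.norm(c-m))
for yaw in(6.9,):
    ex=np.array([np.cos(np.radians(yaw)),np.sin(np.radians(yaw))])
    for d in(45,22,-20):print(d,c+ex*d)
    print(m-ex*3)
```

```text
(array([631.2, 131. , 177.6]), np.float64(0.21872299766718098))
yaw 6.883762021843194 144.3405002069759
45 [673.2 102.6]
22 [650.3  99.8]
-20 [608.6  94.8]
[482.2  79.5]
```

Emit:
drive_tool([
  [[0.0266, -0.0227, 0.003], [0, 0, 0.0186]],
  [[0.0266, -0.0227, 0.003], [0, 0, 0.0186]],
  [[0.0266, -0.0227, 0.003], [0, 0, 0.0186]],
  [[0.0266, -0.0227, 0.003], [0, 0, 0.0186]],
  [[0.0266, -0.0227, 0.003], [0, 0, 0.0186]],
  [[0.0266, -0.0227, 0.003], [0, 0, 0.0186]],
  [[0.0266, -0.0227, 0.003], [0, 0, 0.0186]],
  [[0.0266, -0.0227, 0.003], [0, 0, 0.0186]],
  [[0.0266, -0.0227, 0.003], [0, 0, 0.0186]],
  [[0.0266, -0.0227, 0.003], [0, 0, 0.0186]],
], claw=0.33)

```text
time_s: 0.93
ee_pos: [410.1, 328.4, 243.8]
ee_rot: [-180.0, 0.0, 86.3]
force: [0.7, 0.8, -0.7]
gripper_width: 30.6
```

Emit:
drive_tool([
  [[0.0266, -0.0227, 0.001], [0, 0, 0.0186]],
  [[0.0266, -0.0227, 0.001], [0, 0, 0.0186]],
  [[0.0266, -0.0227, 0.001], [0, 0, 0.0186]],
  [[0.0266, -0.0227, 0.001], [0, 0, 0.0186]],
  [[0.0266, -0.0227, 0.001], [0, 0, 0.0186]],
  [[0.0266, -0.0227, 0.001], [0, 0, 0.0186]],
  [[0.0266, -0.0227, 0.001], [0, 0, 0.0186]],
  [[0.0266, -0.0227, 0.001], [0, 0, 0.0186]],
  [[0.0266, -0.0227, 0.001], [0, 0, 0.0186]],
  [[0.0266, -0.0227, 0.001], [0, 0, 0.0186]],
])

```text
time_s: 1.77
ee_pos: [676.1, 101.5, 253.4]
ee_rot: [-179.9, -0.0, 96.9]
force: [-0.4, 0.2, 0.0]
gripper_width: 30.1
```

Emit:
drive_tool([
  [[0, 0.0001, -0.01], [0, 0, 0]],
  [[0, 0.0001, -0.01], [0, 0, 0]],
  [[0, 0.0001, -0.01], [0, 0, 0]],
  [[0, 0.0001, -0.01], [0, 0, 0]],
  [[0, 0.0001, -0.01], [0, 0, 0]],
  [[0, 0.0001, -0.01], [0, 0, 0]],
  [[0, 0.0001, -0.003], [0, 0, 0]],
  [[0, 0, 0], [0, 0, 0]],
  [[0, 0, 0], [0, 0, 0]],
  [[0, 0, 0], [0, 0, 0]],
])

```text
time_s: 2.6
ee_pos: [675.6, 103.8, 191.8]
ee_rot: [179.9, -0.0, 96.9]
force: [-0.0, 0.4, -0.4]
gripper_width: 30.0
```

Run:
```python
from h import *
o=[]
for n,(x,y) in(("top",(160,60)),("scene",(215,90))):
    im=env.grab_frame(n); np.save(f"pics/{n}1.npy",im)
    o.append(cv2.resize(im[y:y+200,x:x+180,::-1],None,fx=2.2,fy=2.2,interpolation=cv2.INTER_CUBIC))
cv2.imwrite("pics/c1.png",np.hstack(o))
s=env.state();print(s["ee_pos"],s["force"],s["qpos"])
```

```text
[675.6546025  103.66474283 191.81604024] [-0.10846089  0.53213325  0.58328717] [ 7.75670828e+00  2.89204157e+01  7.58702697e+01  4.44826117e-03
  7.51199992e+01 -8.91353641e+01]
```

View pics/c1.png

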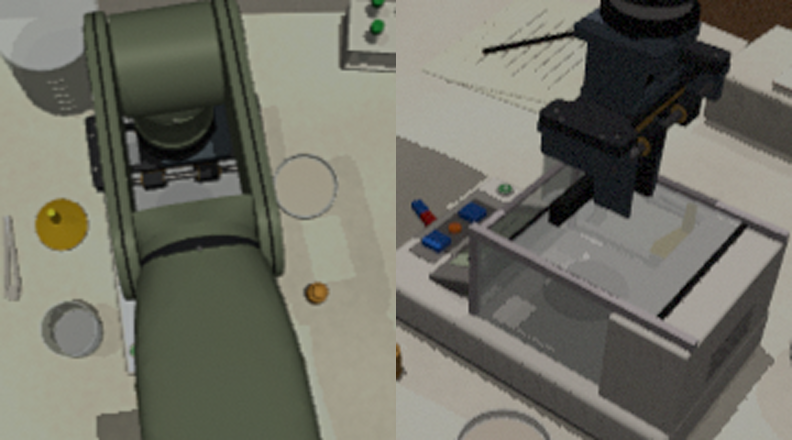

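Emit:
drive_tool([
  [[0, 0, -0.004], [0, 0, 0]],
  [[0, 0, -0.004], [0, 0, 0]],
  [[0, 0, -0.004], [0, 0, 0]],
  [[0, 0, -0.004], [0, 0, 0]],
  [[0, 0, -0.003], [0, 0, 0]],
  [[0, 0, -0.003], [0, 0, 0]],
  [[0, 0, 0], [0, 0, 0]],
  [[-0.004, -0.0005, 0], [0, 0, 0]],
  [[-0.004, -0.0005, 0], [0, 0, 0]],
  [[-0.004, -0.0005, 0], [0, 0, 0]],
])

```text
time_s: 3.53
ee_pos: [662.9, 102.0, 169.2]
ee_rot: [180.0, -0.0, 96.9]
force: [0.2, 0.1, 0.4]
gripper_width: 30.2
```

Emit:
drive_tool([
  [[-0.003, -0.0004, 0], [0, 0, 0]],
  [[-0.003, -0.0004, 0], [0, 0, 0]],
  [[-0.003, -0.0004, 0], [0, 0, 0]],
  [[-0.003, -0.0004, 0], [0, 0, 0]],
  [[-0.003, -0.0004, 0], [0, 0, 0]],
  [[-0.003, -0.0004, 0], [0, 0, 0]],
  [[-0.003, -0.0004, 0], [0, 0, 0]],
  [[-0.003, -0.0004, 0], [0, 0, 0]],
  [[-0.003, -0.0004, 0], [0, 0, 0]],
  [[-0.003, -0.0004, 0], [0, 0, 0]],
])

```text
time_s: 4.37
ee_pos: [633.1, 98.2, 169.1]
ee_rot: [180.0, -0.0, 96.9]
force: [1.7, 0.7, 1.5]
gripper_width: 30.4
```

Run:
```python
from h import *
im=env.grab_frame("scene"); np.save("pics/scene2.npy",im)
cv2.imwrite("pics/c2.png",cv2.resize(im[90:290,215:415,::-1],None,fx=3,fy=3,interpolation=cv2.INTER_CUBIC))
s=env.state();print(s["ee_pos"],s["force"])
```

```text
[632.35860769  98.03012121 169.05491695] [0.86735984 1.18062927 0.02824357]
```

View pics/c2.png

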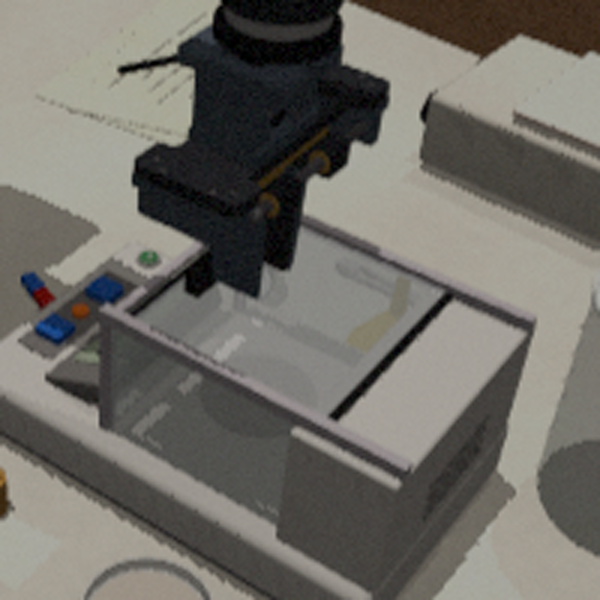

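Emit:
drive_tool([
  [[-0.002, -0.0002, 0], [0, 0, 0]],
  [[-0.002, -0.0002, 0], [0, 0, 0]],
  [[-0.002, -0.0003, 0], [0, 0, 0]],
  [[-0.002, -0.0002, 0], [0, 0, 0]],
  [[-0.002, -0.0003, 0], [0, 0, 0]],
  [[-0.001, -0.0001, 0], [0, 0, 0]],
  [[-0.001, -0.0001, 0], [0, 0, 0]],
  [[-0.001, -0.0001, 0], [0, 0, 0]],
  [[-0.001, -0.0001, 0], [0, 0, 0]],
  [[-0.001, -0.0001, 0], [0, 0, 0]],
])

```text
time_s: 5.25
ee_pos: [618.5, 96.3, 169.0]
ee_rot: [180.0, 0.0, 96.9]
force: [3.4, 0.3, 0.3]
gripper_width: 29.8
```

Emit:
drive_tool([
  [[-0.001, -0.0001, 0], [0, 0, 0]],
  [[-0.001, -0.0001, 0], [0, 0, 0]],
  [[-0.001, -0.0001, 0], [0, 0, 0]],
  [[-0.001, -0.0001, 0], [0, 0, 0]],
  [[-0.001, -0.0001, 0], [0, 0, 0]],
  [[0, 0, 0], [0, 0, 0]],
  [[0, 0, 0], [0, 0, 0]],
  [[0, 0, 0], [0, 0, 0]],
  [[0, 0, 0], [0, 0, 0]],
  [[0, 0, 0], [0, 0, 0]],
])

```text
time_s: 6.08
ee_pos: [618.4, 96.3, 169.4]
ee_rot: [179.3, 0.0, 96.9]
force: [13.7, 2.5, -5.5]
gripper_width: 30.3
```

Emit:
drive_tool([
  [[0.002, 0.0002, 0], [0, 0, 0]],
  [[0.002, 0.0002, 0], [0, 0, 0]],
  [[0.004, 0.0005, 0], [0, 0, 0]],
  [[0.004, 0.0005, 0], [0, 0, 0]],
  [[0.004, 0.0005, 0], [0, 0, 0]],
  [[0.004, 0.0005, 0], [0, 0, 0]],
  [[0, 0, 0.01], [0, 0, 0]],
  [[0, 0, 0.02], [0, 0, 0]],
  [[0, 0, 0.03], [0, 0, 0]],
  [[0, 0, 0.03], [0, 0, 0]],
], claw=0.51)

```text
time_s: 6.92
ee_pos: [632.5, 98.3, 259.9]
ee_rot: [-179.9, -0.0, 96.9]
force: [0.7, 1.0, -0.2]
gripper_width: 46.3
```

Run:
```python
from h import *
im=env.grab_frame("scene"); np.save("pics/scene3.npy",im)
cv2.imwrite("pics/c3.png",cv2.resize(im[130:290,205:405,::-1],None,fx=3.8,fy=3.7,interpolation=cv2.INTER_CUBIC))
s=env.state();print(s["ee_pos"],s["force"],s["gripper_width"])
```

```text
[635.65212887  98.6796365  267.78260972] [2.80541789 0.12937609 5.26969706] 46.519448786146896
```

View pics/c3.png

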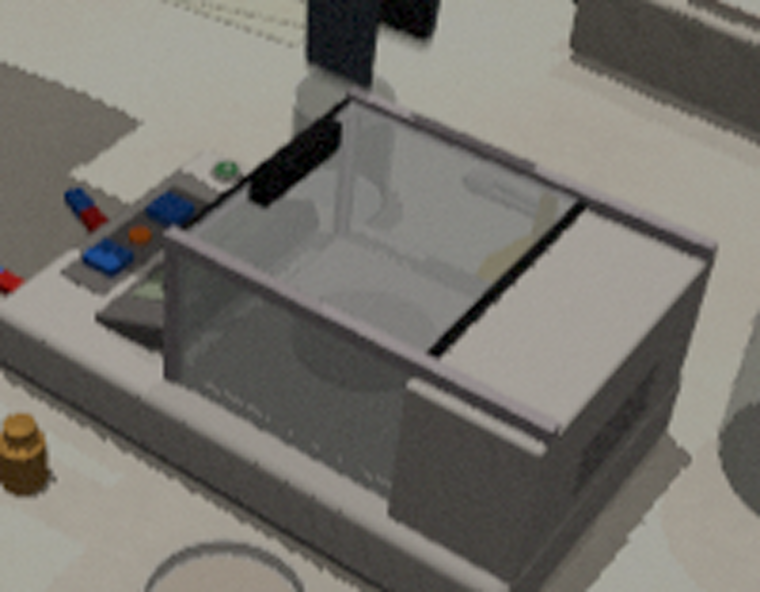

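Emit:
drive_tool([
  [[-0.017, -0.0021, 0], [0, 0, 0]],
  [[-0.017, -0.0021, 0], [0, 0, 0]],
  [[-0.017, -0.0021, 0], [0, 0, 0]],
  [[-0.017, -0.0021, 0], [0, 0, 0]],
  [[-0.017, -0.0021, 0], [0, 0, 0]],
  [[-0.017, -0.0021, 0], [0, 0, 0]],
  [[-0.017, -0.0021, 0], [0, 0, 0]],
  [[-0.017, -0.0021, 0], [0, 0, 0]],
  [[-0.017, -0.0021, 0], [0, 0, 0]],
  [[0, 0, 0], [0, 0, 0]],
])

```text
time_s: 7.8
ee_pos: [477.3, 79.1, 259.9]
ee_rot: [-179.9, -0.0, 96.9]
force: [-0.5, -0.4, -0.8]
gripper_width: 46.5
```

Emit:
drive_tool([
  [[0, 0, -0.02], [0, 0, 0]],
  [[0, 0, -0.02], [0, 0, 0]],
  [[0, 0, -0.02], [0, 0, 0]],
  [[0, 0, -0.02], [0, 0, 0]],
  [[0, 0, -0.02], [0, 0, 0]],
  [[0, 0, -0.02], [0, 0, 0]],
  [[0, 0, -0.02], [0, 0, 0]],
  [[0, 0, -0.02], [0, 0, 0]],
  [[0, 0, 0], [0, 0, 0]],
  [[0, 0, 0], [0, 0, 0]],
])

```text
time_s: 8.63
ee_pos: [480.5, 79.4, 98.8]
ee_rot: [-179.9, -0.0, 96.9]
force: [0.5, 0.6, -0.3]
gripper_width: 46.4
```

Run:
```python
from h import *
o=[]
for n,(x,y) in(("top",(190,130)),("scene",(180,110))):
    im=env.grab_frame(n); np.save(f"pics/{n}4.npy",im)
    o.append(cv2.resize(im[y:y+130,x:x+110,::-1],None,fx=3.6,fy=3.6,interpolation=cv2.INTER_CUBIC))
cv2.imwrite("pics/c4.png",np.hstack(o))
s=env.state();print(s["ee_pos"],s["ee_rot"],s["force"],s["gripper_width"])
```

```text
[481.61087688  79.59577694 100.22750585] [ 1.79857303e+02 -8.03560549e-03  9.68900173e+01] [ 0.27910218  0.26980291 -1.1280078 ] 46.3077131453483
```

View pics/c4.png

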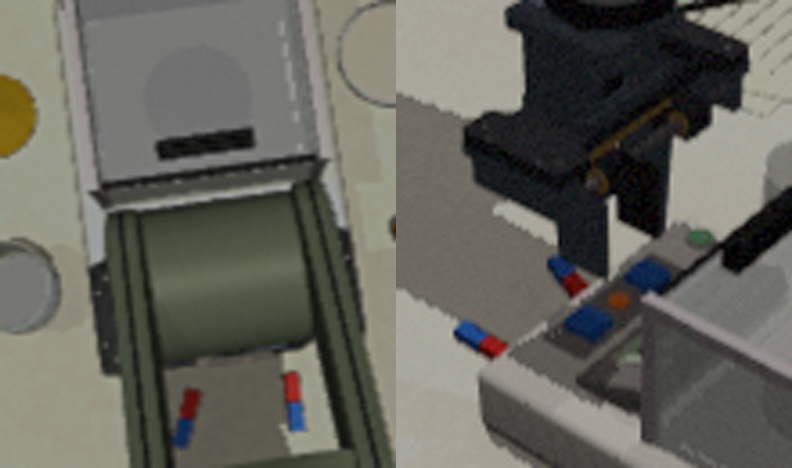

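Run:
```python
from h import *
np.set_printoptions(precision=1,suppress=True)
p=env.camera_params("scene");f=192/np.tan(np.radians(p["fov_y"]/2));T=np.linalg.inv(p["pose"])
def pr(X):
    c=T[:3,:3]@X+T[:3,3];return np.array([c[0]/c[2]*f+p["cx"],c[1]/c[2]*f+p["cy"]])
s=env.state();C=s["ee_pos"];print(C)
a=np.radians(6.9);ex=np.array([np.cos(a),np.sin(a),0]);ey=np.array([-np.sin(a),np.cos(a),0])
for sx in(16,-16):
    for sy in(-23.2,-36.7,36.7,23.2):
        print(sx,sy,pr(C+sx*ex+sy*ey))
# predicted key top corners
K=np.array([485.2,79.9,64])
for sy in(-30,30):
    print("key",sy,pr(K+sy*ey),[pr(K+sy*ey+i*12*ex+j*11*ey) for i in(-1,1) for j in(-1,1)])
im=np.load("pics/scene4.npy")
for b in blobs(im,masks(im)["blue"],(205,170,270,215)):print(b)
cv2.imwrite("pics/c5.png",cv2.resize(im[160:220,210:280,::-1],None,fx=10,fy=10,interpolation=cv2.INTER_NEAREST))
```

```text
[481.6  79.6 100.2]
16 -23.2 [238.8 185.2]
16 -36.7 [234.9 188.2]
16 36.7 [255.3 172.5]
16 23.2 [251.7 175.3]
-16 -23.2 [227.9 179.6]
-16 -36.7 [224.  182.5]
-16 36.7 [244.5 167.3]
-16 23.2 [240.9 170. ]
key -30 [232.8 196.8] [array([225.7, 197.1]), array([231.9, 192.3]), array([233.8, 201.5]), array([239.9, 196.5])]
key 30 [249.1 184. ] [array([242.3, 184.3]), array([248.1, 179.8]), array([250.2, 188.3]), array([256. , 183.7])]
(array([225.2, 183.5]), [222, 181, 8, 7, 29])
(array([249.7, 186.5]), [244, 182, 12, 9, 75])
(array([233.2, 199.4]), [227, 195, 13, 10, 84])
```

View pics/c5.png

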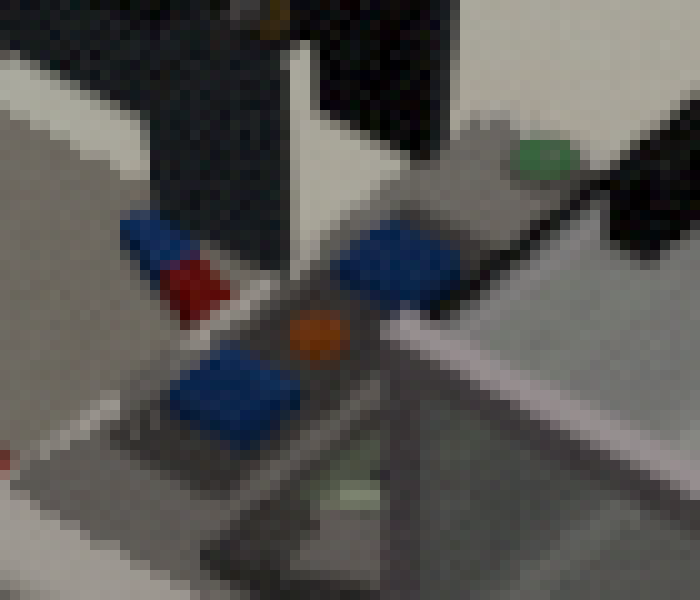

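Emit:
drive_tool([
  [[0.002, 0.0002, -0.006], [0, 0, 0]],
  [[0, 0, -0.006], [0, 0, 0]],
  [[0, 0, -0.006], [0, 0, 0]],
  [[0, 0, -0.006], [0, 0, 0]],
  [[0, 0, -0.004], [0, 0, 0]],
  [[0, 0, -0.004], [0, 0, 0]],
  [[0, 0, 0], [0, 0, 0]],
  [[0, 0, 0], [0, 0, 0]],
  [[0, 0, 0], [0, 0, 0]],
  [[0, 0, 0], [0, 0, 0]],
])

```text
time_s: 9.57
ee_pos: [482.5, 79.6, 67.2]
ee_rot: [180.0, -0.0, 96.9]
force: [-0.2, -0.2, 0.4]
gripper_width: 46.4
```

Run:
```python
from h import *
im=env.grab_frame("scene"); np.save("pics/scene6.npy",im)
cv2.imwrite("pics/c6.png",cv2.resize(im[160:220,210:280,::-1],None,fx=10,fy=10,interpolation=cv2.INTER_NEAREST))
s=env.state();print(s["ee_pos"],s["ee_rot"],s["force"],s["gripper_width"])
```

```text
[482.52660335  79.63720331  67.2561522 ] [ 1.79959089e+02 -7.44543807e-03  9.68900480e+01] [ 0.08798802 -0.51974881  0.28370982] 46.34059427813935
```

View pics/c6.png

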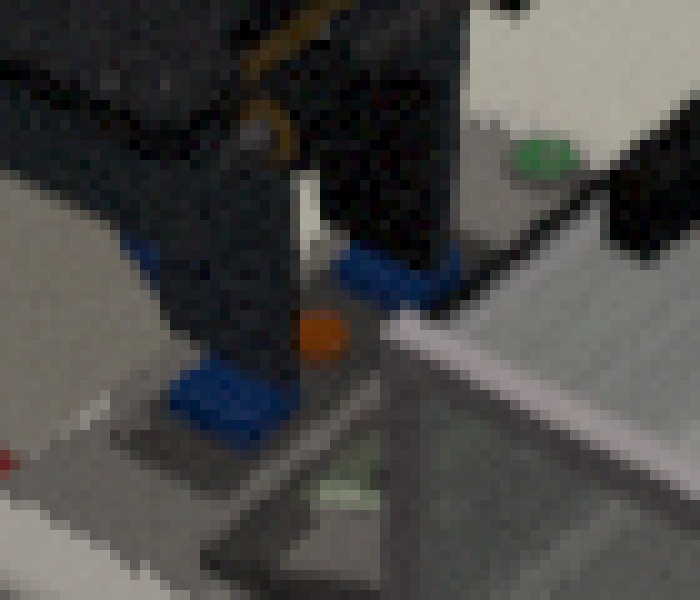

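Emit:
drive_tool([
  [[0.001, 0.0001, -0.001], [0, 0, 0]],
  [[0, 0, -0.001], [0, 0, 0]],
  [[0, 0, -0.001], [0, 0, 0]],
  [[0, 0, -0.001], [0, 0, 0]],
  [[0, 0, -0.001], [0, 0, 0]],
  [[0, 0, -0.001], [0, 0, 0]],
  [[0, 0, -0.001], [0, 0, 0]],
  [[0, 0, -0.001], [0, 0, 0]],
  [[0, 0, -0.001], [0, 0, 0]],
  [[0, 0, 0], [0, 0, 0]],
])

```text
time_s: 10.45
ee_pos: [483.5, 79.7, 59.2]
ee_rot: [180.0, -0.0, 96.9]
force: [-3.1, -0.4, 11.7]
gripper_width: 46.5
```

Run:
```python
from h import *
s=env.state();print(s["ee_pos"],s["ee_rot"],s["force"],s["torque"],s["gripper_width"])
```

```text
[483.46361923  79.6937584   59.16118935] [ 1.79958858e+02 -5.14059789e-03  9.68842222e+01] [-3.10621204 -0.38592761 11.7238579 ] [-0.06679393  0.51711639 -0.02422672] 46.496121527043854
```

Emit:
drive_tool([
  [[0, 0, -0.0005], [0, 0, 0]],
  [[0, 0, -0.0005], [0, 0, 0]],
  [[0, 0, 0], [0, 0, 0]],
  [[0, 0, 0], [0, 0, 0]],
  [[0, 0, 0], [0, 0, 0]],
  [[0, 0, 0], [0, 0, 0]],
  [[0, 0, 0], [0, 0, 0]],
  [[0, 0, 0], [0, 0, 0]],
  [[0, 0, 0], [0, 0, 0]],
  [[0, 0, 0], [0, 0, 0]],
])

```text
time_s: 11.28
ee_pos: [483.5, 79.7, 59.1]
ee_rot: [179.9, -0.0, 96.9]
force: [-4.6, -0.7, 20.1]
gripper_width: 46.6
```

Run:
```python
from h import *
im=env.grab_frame("scene"); np.save("pics/scene7.npy",im)
cv2.imwrite("pics/c7.png",cv2.resize(im[160:220,210:280,::-1],None,fx=10,fy=10,interpolation=cv2.INTER_NEAREST))
s=env.state();print(s["ee_pos"],s["ee_rot"],s["force"],s["torque"],s["gripper_width"])
```

```text
[483.494276    79.72504399  59.08185159] [ 1.79923985e+02 -6.55475619e-03  9.68866665e+01] [-4.35142875 -1.07107127 20.12971159] [-0.10816469  0.8582493  -0.02653867] 46.79668026067517
```

View pics/c7.png

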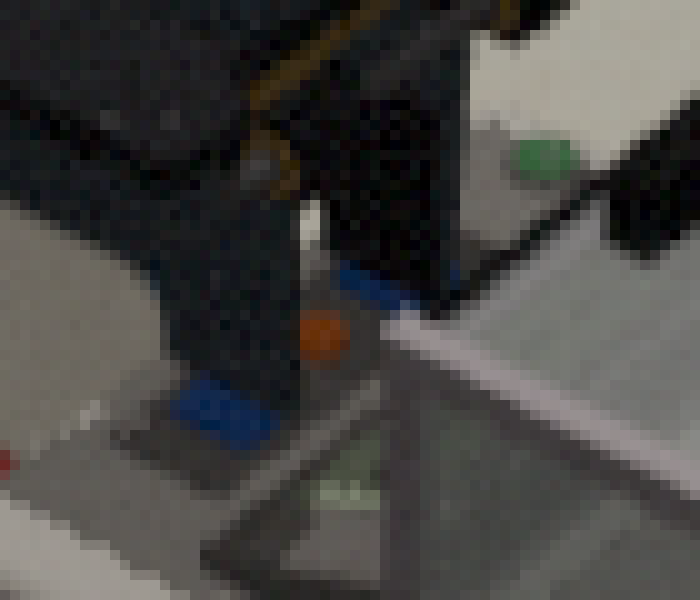

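Emit:
drive_tool([
  [[0, 0, 0], [0, 0, 0]],
  [[0, 0, 0], [0, 0, 0]],
  [[0, 0, 0], [0, 0, 0]],
  [[0, 0, 0], [0, 0, 0]],
  [[0, 0, 0], [0, 0, 0]],
  [[0, 0, 0], [0, 0, 0]],
  [[0, 0, 0], [0, 0, 0]],
  [[0, 0, 0], [0, 0, 0]],
  [[0, 0, 0], [0, 0, 0]],
  [[0, 0, 0], [0, 0, 0]],
])

```text
time_s: 12.17
ee_pos: [483.5, 79.7, 59.1]
ee_rot: [179.9, -0.0, 96.9]
force: [-4.0, -0.5, 20.5]
gripper_width: 46.6
```

Emit:
drive_tool([
  [[0, 0, 0], [0, 0, 0]],
  [[0, 0, 0], [0, 0, 0]],
  [[0, 0, 0], [0, 0, 0]],
  [[0, 0, 0], [0, 0, 0]],
  [[0, 0, 0], [0, 0, 0]],
  [[0, 0, 0], [0, 0, 0]],
  [[0, 0, 0], [0, 0, 0]],
  [[0, 0, 0], [0, 0, 0]],
  [[0, 0, 0], [0, 0, 0]],
  [[0, 0, 0], [0, 0, 0]],
])

```text
time_s: 13.0
ee_pos: [483.5, 79.7, 59.1]
ee_rot: [179.9, -0.0, 96.9]
force: [-4.7, -0.5, 20.5]
gripper_width: 46.6
```

Emit:
drive_tool([
  [[0, 0, 0], [0, 0, 0]],
  [[0, 0, 0], [0, 0, 0]],
  [[0, 0, 0], [0, 0, 0]],
  [[0, 0, 0], [0, 0, 0]],
  [[0, 0, 0], [0, 0, 0]],
  [[0, 0, 0], [0, 0, 0]],
  [[0, 0, 0], [0, 0, 0]],
  [[0, 0, 0], [0, 0, 0]],
  [[0, 0, 0], [0, 0, 0]],
  [[0, 0, 0], [0, 0, 0]],
])

```text
time_s: 13.83
ee_pos: [483.5, 79.7, 59.1]
ee_rot: [179.9, -0.0, 96.9]
force: [-4.6, -1.1, 18.8]
gripper_width: 46.4
```

Emit:
drive_tool([
  [[0, 0, 0], [0, 0, 0]],
  [[0, 0, 0], [0, 0, 0]],
  [[0, 0, 0], [0, 0, 0]],
  [[0, 0, 0], [0, 0, 0]],
  [[0, 0, 0], [0, 0, 0]],
  [[0, 0, 0], [0, 0, 0]],
  [[0, 0, 0], [0, 0, 0]],
  [[0, 0, 0], [0, 0, 0]],
  [[0, 0, 0], [0, 0, 0]],
  [[0, 0, 0], [0, 0, 0]],
])

```text
time_s: 14.67
ee_pos: [483.5, 79.7, 59.1]
ee_rot: [179.9, -0.0, 96.9]
force: [-4.0, -0.5, 19.4]
gripper_width: 46.6
```

Emit:
drive_tool([
  [[0, 0, 0], [0, 0, 0]],
  [[0, 0, 0], [0, 0, 0]],
  [[0, 0, 0], [0, 0, 0]],
  [[0, 0, 0], [0, 0, 0]],
  [[0, 0, 0], [0, 0, 0]],
  [[0, 0, 0], [0, 0, 0]],
  [[0, 0, 0], [0, 0, 0]],
  [[0, 0, 0], [0, 0, 0]],
  [[0, 0, 0], [0, 0, 0]],
  [[0, 0, 0], [0, 0, 0]],
])

```text
time_s: 15.5
ee_pos: [483.5, 79.7, 59.1]
ee_rot: [179.9, -0.0, 96.9]
force: [-4.3, -0.2, 19.6]
gripper_width: 46.1
```

Emit:
drive_tool([
  [[0, 0, 0.002], [0, 0, 0]],
  [[0, 0, 0.002], [0, 0, 0]],
  [[0, 0, 0.003], [0, 0, 0]],
  [[0, 0, 0.005], [0, 0, 0]],
  [[0, 0, 0.01], [0, 0, 0]],
  [[0, 0, 0.02], [0, 0, 0]],
  [[0, 0, 0.03], [0, 0, 0]],
  [[0, 0, 0.04], [0, 0, 0]],
  [[0, 0, 0.04], [0, 0, 0]],
  [[0, 0, 0.04], [0, 0, 0]],
])

```text
time_s: 16.33
ee_pos: [482.5, 79.6, 250.4]
ee_rot: [-179.9, -0.0, 96.9]
force: [0.8, 0.7, -0.0]
gripper_width: 46.9
```

Emit:
drive_tool([
  [[-0.01, 0.02, 0], [0, 0, 0]],
  [[-0.01, 0.03, 0], [0, 0, 0]],
  [[-0.01, 0.03, 0], [0, 0, 0]],
  [[-0.01, 0.03, 0], [0, 0, 0]],
  [[-0.01, 0.03, 0], [0, 0, 0]],
  [[-0.01, 0.03, 0], [0, 0, 0]],
  [[-0.01, 0.03, 0], [0, 0, 0]],
  [[-0.01, 0.02, 0], [0, 0, 0]],
  [[0, 0.02, 0], [0, 0, 0]],
  [[0, 0, 0], [0, 0, 0]],
])

```text
time_s: 17.17
ee_pos: [402.6, 322.7, 248.4]
ee_rot: [-180.0, -0.1, 97.1]
force: [1.2, -0.4, 0.5]
gripper_width: 46.6
```

Run:
```python
from h import *
o=[]
for n,(x,y) in(("top",(150,80)),("scene",(190,140))):
    im=env.grab_frame(n); np.save(f"pics/{n}8.npy",im)
    o.append(cv2.resize(im[y:y+190,x:x+180,::-1],None,fx=2.2,fy=2.2,interpolation=cv2.INTER_CUBIC))
cv2.imwrite("pics/c8.png",np.hstack(o))
s=env.state();print(s["time_s"],s["ee_pos"],s["force"])
for n,r in(("top",(205,90,290,260)),("scene",(190,150,330,250))):
    im=np.load(f"pics/{n}8.npy")
    for b in blobs(im,masks(im)["blue"],r): print(n,b)
```

```text
17.2667 [402.88541223 319.68235209 248.39279127] [ 0.523207   -1.28165833 -0.08068153]
top (array([263.02, 212.87]), [259, 209, 9, 9, 63])
top (array([241.88, 216.02]), [238, 212, 9, 9, 59])
top (array([271.56, 244.92]), [270, 242, 4, 7, 25])
top (array([240.04, 249.62]), [238, 246, 5, 8, 26])
scene (array([224.88, 183.58]), [222, 181, 7, 7, 26])
scene (array([249.7, 186.3]), [244, 182, 12, 9, 73])
scene (array([233.05, 199.17]), [227, 195, 13, 9, 78])
scene (array([200.18, 202.51]), [196, 199, 9, 8, 39])
```

View pics/c8.png

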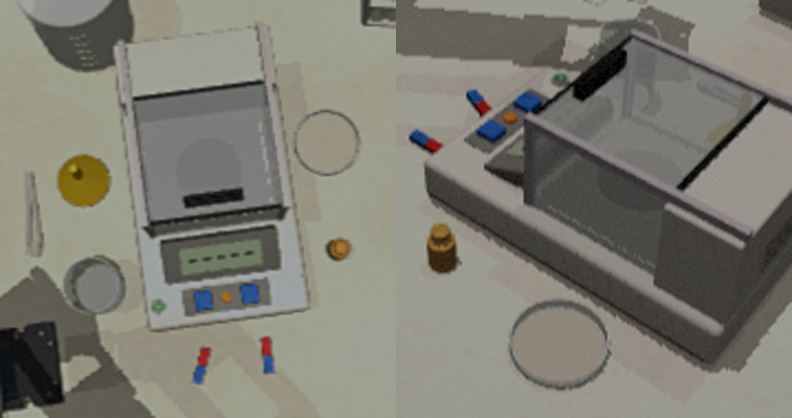

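Run:
```python
from h import *
im=np.load("pics/top8.npy")
for b in blobs(im,masks(im)["black"],(205,90,290,200)):print(b, plane("top",b[0],181).round(1))
im=np.load("pics/scene8.npy");a=np.load("pics/scene3.npy")
for i in(a,im): print([b for b in blobs(i,masks(i)["black"],(255,140,310,200),40)])
print(env.job_done())
```

```text
(array([256.47, 118.47]), [250, 118, 14, 2, 15]) [725.2  64.3 181. ]
(array([241. , 120.5]), [234, 120, 15, 2, 16]) [720.7 104.1 181. ]
(array([226. , 122.5]), [220, 122, 13, 2, 14]) [716.2 142.7 181. ]
(array([214.5, 124. ]), [212, 124, 6, 1, 6]) [712.8 172.2 181. ]
(array([246.5, 169.5]), [234, 166, 26, 8, 124]) [592.9  92.6 181. ]
(array([246.98, 177.39]), [219, 173, 59, 10, 84]) [572.7  91.8 181. ]
[(array([295. , 144.7]), [286, 140, 18, 13, 171]), (array([282.21, 172.77]), [267, 157, 30, 29, 273])]
[(array([282.45, 172.5 ]), [269, 158, 26, 28, 284])]
the job is handed in; nothing more can be done
None
```

I shut the lid, pressed both blue keys together and released them, then moved the arm clear and handed the job in at about 17 s. The hand-in call gives no verdict.

- **Lid:** I pushed the black bar's rear face with both fingertips. It slid forward about 33 mm, then stopped moving while the push force rose to about 14 N. In the pictures the lid's front edge sits at the front pane, and the bar stayed there after I backed off.
- **Blue keys:** With one fingertip on each, the tips stopped at 59.1 mm above the bench, which is the fully-down height, under about 20 N in total. They stayed there from 11.3 s to 15.5 s, and the small tilting moment showed both keys carried load.
- **After release:** Both keys are back at their starting pixels to within about 0.3 px. The magnets did not move, and the other loose items look unmoved in the last pictures.
- **Orange key and pan:** The fingers straddled the orange key without covering it, and nothing went near the pan.

**Checks that disagreed:** my two-view measurement of key height gave about 57 mm against the 64 mm stated. I put this down to the visible key sides pulling the centre down. Pressing ended at the expected fully-down height. The display still shows dashes, so I could not confirm from it that the self-calibration started.

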